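Tip the reference board up onto the inspection stand and clip it in

TASK

The white fruit-comparison board lies face down on the steel bench in front of the sloping stand. Push it against the low nosed step at the foot of the stand, tip it up over that edge so that it turns over and leans back flat against the slope with its sample discs facing out, centred on the stand; then press the hinged bar at the top of the stand down over the board until its catch snaps and holds. Do not knock the lamp over the stand, and leave the other things on the bench where they are.

Things in the scene. Friction and masses are not known exactly. Their poses are not given: they have to be found in the camera images.
- board: White plastic board, about 0.2 kg, 20 mm thick: a plain back plate 110 (its x) x 130 (its y) x 6 mm that overhangs, by 8 mm all round, a frame 14 mm high. The frame face has a 3 mm recess with six green discs. Starts disc face down (lip 14 mm above the bench), a 130 mm edge facing the stand. Origin: centre of the disc face, in the rim plane; z out of the plain back (up at the start).
- stand: Fixed steel stand, 190 mm wide. Origin: on the bench, middle of the foot; x points level into the stand, y along its foot, z up. At the foot is an upright step (face at x = 0) with a round nose at its top that overhangs it by 5 mm, 21.5 to 27.5 mm up, and keeps the board's edge down. Above it the slope leans back 30 deg from vertical. Lamp posts (14 mm) at x = 52, y = +-112 mm.
- seat (a point): Where the board's origin comes to lie when it leans turned over on the stand: its lower long edge on the bench just before the step, its plain back flat on the slope, its z axis 120 deg from vertical. It is 9 mm before the step's face and 58 mm above the bench.
- lamp: Fixed white lamp housing above the stand, 32 (x) x 250 (y) x 28 mm; origin: centre of its underside, 272 mm above the bench and 36 mm behind the step's face, so its front edge is 20 mm behind that face. It leaves no room for an upright gripper over the slope: come in tilted from the robot's side.
- bar (a joint): Hinge angle (rad) of the steel retaining bar: 0 shut (parallel to the slope, over the seated board's top edge), grows as it swings outwards and up, at most 1.7. Starts well open, sticking out towards the robot and up; light friction keeps it where it is left. A spring catch resists from about 0.6 down to 0.3 rad, with 5 to 10 N at the free edge, then the bar snaps in and is held below 0.1.
- bar_edge (a point): Middle of the bar's free edge, the axis of its rounded lip (12 mm diameter, 100 mm long along the stand's y). It turns at 41 mm radius about the hinge.
- bar_hinge (a point): Hinge axis of the bar, middle of its length; the axis is parallel to the stand's y, about 43 mm behind the step's face and 114 mm above the bench.
- jar: Bystander, to be left alone: clear screw-top jar, 42 mm wide, 60 mm high. Origin: centre of its underside.
- stamp: Bystander, to be left alone: wooden hand stamp, 40 mm wide, 66 mm high. Origin: centre of its underside.
- loupe: Bystander, to be left alone: black loupe, 38 mm wide, 30 mm high. Origin: centre of its underside.
- eraser: Bystander, to be left alone: grey block, 70 x 45 x 28 mm. Origin: centre of its underside.
- bowl: Bystander, to be left alone: steel bowl, 120 mm wide, 45 mm high. Origin: centre of its underside.
- lime: Bystander, to be left alone: a lime standing on its end, 54 mm wide, 55 mm high. Origin: centre of its underside.
- brush: Bystander, to be left alone: brush, 160 mm long, lying. Origin: middle of it, on the bench.
Not all that is in view belongs to the job. There is more than one size of the board; the one meant has the size given above.

How it is judged (in metres and radians):
On the way, in this order (a step that is already met when the one before it is completed fails the run):
1. the board has been turned over and leans on the slope, discs outwards (angle between board's own z axis and vertical between 1.96 and 2.27 rad and x of board in the frame of stand between -0.035 and 0.015 m and y of board in the frame of stand between -0.035 and 0.035 m and height (world z) of board between 0.044 and 0.07 m and angle between the y axis of board and the y axis of stand, either way round below 0.12 rad), for 0.2 s.
2. the bar has been pressed shut past its catch (value of joint bar below 0.12 rad), for 0.2 s.
At the end, for the whole second after the job is handed in: The board stands at rest against the slope with its disc face outwards (its z axis 112 to 130 deg from vertical), its origin 35 mm before to 15 mm behind the step's face and 44 to 70 mm above the bench, centred within 35 mm along the foot and square within 7 deg; the bar is shut below 0.12 rad (all of step 1 and value of joint bar below 0.12 rad and linear speed of board below 0.02 m/s and angular speed of board below 0.1 rad/s); the robot touches nothing.
It fails at once if a bystander moved more than 25 mm (distance of any of jar, stamp, loupe, eraser, bowl, lime, brush from where it was at the start of the episode above 0.025 m).
It fails at once if the lamp is knocked (over 8 N) (contact force between lamp and anything else above 8 N).
It also fails if it takes over 69 s, if anything falls off the work surface, if the arm or the gripper's body presses on something with over 40 N, if the wrist force passes 120 N, or if a joint passes its speed limit or range.

ROBOT

A 6-joint arm with a two-finger parallel gripper is mounted at the origin on the work surface. World frame = base frame: x ahead of the robot, y to its left, z up, the work surface at z = 0. Lengths are in mm, angles in rad, forces in N, time in s.
With the tool pointing down it reaches from about 275 to 750 mm from the base axis. Payload 10.2 kg.
Tool frame: the origin (TCP) lies on the mounting face of the last link; the fingertips stand 166 mm ahead of it and the grasp point (between the pads) lies 147 mm ahead of it (env.grip_depth is the distance from the TCP to the grasp point, in mm); z points along the fingers, y is the direction in which the jaws open and shut (so a half turn about z gives the same grasp; the last joint's range is limited). The gripper opens to 88 mm and grips with 3 to 60 N. Pads are 18 mm wide; open, the fingers measure 123 mm over their backs; the gripper's body (75 mm by 187 mm) begins 45 mm behind the grasp point.
Start: joints at [-1.568, 0.313, 1.498, -0, 1.331, -0.223], TCP at [117.526, -511.683, 404.72] pointing down, gripper open.
Joint ranges: [-2.94, 2.94], [-0.97, 2.17], [0.19, 2.56], [-1.23, 4.37], [0.02, 3.11], [-2.88, 2.88]. Speed limits (rad/s): [2.39, 2.39, 3.01, 3.14, 3.14, 3.14].

INTERFACE

Orientations are given as a unit quaternion [w, x, y, z].
In Python, from bench import env, solver, cams gives the robot as it stands. The module is installed in compiled form; this text tells all that it offers. Calls block until the motion is done:
- env.goto(position, orientation): joint-space move of the TCP to a pose.
- env.movel(position, speed=150, rotation=None, contact_N=None): straight line of the TCP; rotation=None keeps the orientation; speed is the mean speed in mm/s. With contact_N (N) it stops when the force on the tool has changed by that much, and returns True; else False.
- env.move_j(angles): joint-space move.
- env.release() and env.grab(force=None): open the fingers fully, or close them until they stop; force is the grip in N (None keeps the last).
- env.hold(seconds).
- solver.solve_ik(position, orientation): joint angles nearest the present ones, or None.
- env.get_state(): the state.
- cams.read_camera(name): name is "side" or "top"; returns a dict with "pixels" (400x640x3 uint8, blue, green, red), "z_map" (400x640 float32, mm along the optical axis (not along the pixel's ray), 0 where there is no reading), "camera_matrix" (3x3 intrinsics, pixels), "R" (3x3) and "t" (3): a world point X has camera coordinates R X + t. Camera axes: x right, y down, z forward; pixel columns grow to the right and rows downward; lengths in mm; the calibration is good to about 2 mm. A picture is of the moment at which its call begins.
A pose or a line that the arm cannot do raises env.IKError and nothing moves.
- env.close_job(): hands the job in, once; it reports no verdict.
The state is a dict: "t": time; "q": joint angles; "qvel": joint speeds; "tau": joint torques, N m; "ee_pos": TCP position; "ee_rot": TCP orientation; "force": force on the tool from outside, world axes, zero at the start; "torque": the same for the moment, N m; "opening": opening from 0.0 (shut) to 1.0 (fully open).
Only numpy, scipy, OpenCV 4.12 (cv2) and the standard library are available. Lean on these libraries where they do the work, as an engineer would, in place of code of your own. Each camera call takes 0.05 s, during which the arm holds its last target. There are 200 camera calls.

## Working session

There is one attempt and no reset: what is moved stays moved. The work goes in short steps, each a Python script; the robot and the scene stay as the last script left them, time stands still between calls to the robot, and variables do not carry over. Pictures are saved under pics/ and viewed, about 8 in all and at most 12, crops included, and the job is handed in when it is done.

```bash
mkdir -p pics; python3 - <<'E'
from bench import env,cams
import cv2,numpy as np
for n in ("top","side"):
    d=cams.read_camera(n); cv2.imwrite(f"pics/{n}0.png",d["pixels"]); np.savez(f"{n}0.npz",**d)
    print(n,d["camera_matrix"].tolist(),d["R"].round(4).tolist(),d["t"].round(1).tolist())
print(env.get_state(),env.grip_depth)
E
```

```text
top [[365.98890796662334, 0.0, 322.40729547264704], [0.0, 365.98890796662334, 194.67210571855588], [0.0, 0.0, 1.0]] [[-0.0266, -0.9996, -0.0125], [-0.9873, 0.0282, -0.1561], [0.1564, 0.0082, -0.9877]] [61.1, 529.8, 953.6]
side [[379.1594619865155, 0.0, 320.5899560764255], [0.0, 379.1594619865155, 198.97361788169388], [0.0, 0.0, 1.0]] [[-0.7151, -0.699, -0.0076], [-0.4001, 0.4182, -0.8155], [0.5732, -0.5801, -0.5787]] [402.8, 323.5, 728.8]
{'t': 0.1, 'q': array([-1.56837968e+00,  3.13406142e-01,  1.49832389e+00, -4.53401670e-05,
        1.33100412e+00, -2.23394517e-01]), 'qvel': array([ 6.19927221e-05, -3.37514511e-03, -1.06573705e-03, -2.79169491e-04,
       -2.93551055e-04,  1.28800744e-03]), 'tau': array([ 3.05840651e-03, -4.02815402e+01, -2.52648407e+01,  6.95818663e-02,
        3.42156517e-02, -6.28010207e-05]), 'ee_pos': array([ 117.5332108 , -511.64983654,  404.22601256]), 'ee_rot': array([-5.69699079e-04,  9.93632163e-01,  1.12671196e-01,  4.10494040e-05]), 'force': array([-0.77022166,  0.17426904,  0.57360812]), 'torque': array([-0.00126186,  0.00217923, -0.06481987]), 'opening': 1.0015413469312473} 147.29999999999998
```

View pics/top0.png

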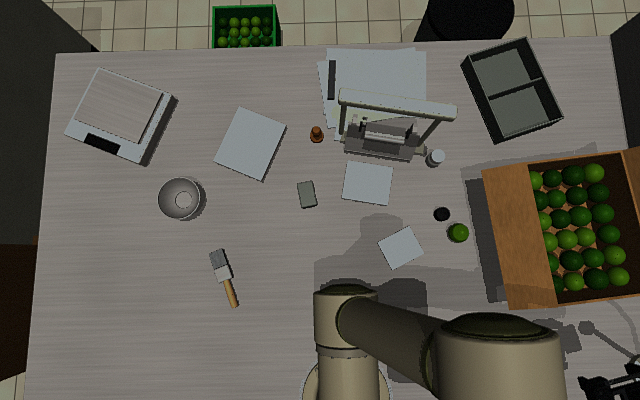

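View pics/side0.png

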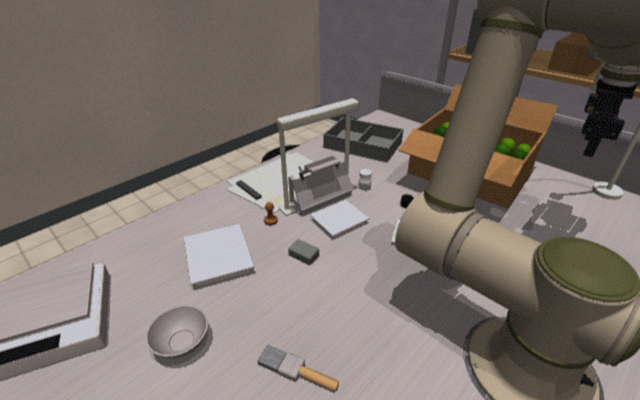

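Candidates for the board, in the top view: (368,183) just before the stand, (250,144) a larger one, and (400,247) a smaller one. I'll measure all three and take a close crop.

```bash
cat > h.py <<'E'
import numpy as np,cv2
def ray(d,u,v,z):
    K,R,t=d["camera_matrix"],d["R"],d["t"]; c=-R.T@t
    r=R.T@np.linalg.inv(K)@np.array([u,v,1.]); return c+r*(z-c[2])/r[2]
def cloud(d):
    K,R,t=d["camera_matrix"],d["R"],d["t"]; z=d["z_map"]; v,u=np.indices(z.shape)
    P=np.stack([(u-K[0,2])/K[0,0]*z,(v-K[1,2])/K[1,1]*z,z],-1); return (P-t)@R
def rect(d,mask,seed,z):
    """minimum rectangle (world mm, on plane z) of the mask's blob at the seed pixel"""
    n,l=cv2.connectedComponents(mask.astype(np.uint8)); c,_=cv2.findContours((l==l[seed[1],seed[0]]).astype(np.uint8),0,2)
    c=max(c,key=cv2.contourArea)[:,0]
    return cv2.minAreaRect(np.array([ray(d,u,v,z)[:2] for u,v in c],np.float32))
E
python3 - <<'E'
from h import *
d=dict(np.load("top0.npz")); im=d["pixels"]; P=cloud(d)
hsv=cv2.cvtColor(im,cv2.COLOR_BGR2HSV)
print([im[v,u].tolist() for u,v in((368,183),(250,144),(400,247),(300,230),(395,105))])
Z=P[...,2]
m=(Z>12)&(Z<28)&(d["z_map"]>0)
for s in((368,183),(250,144),(400,247)): print(s,Z[s[1],s[0]],rect(d,m,s,20))
m=(Z>285)&(Z<320)
m[:,:300]=0;m[200:]=0
print("lamp",m.sum(),np.median(Z[m]),cv2.minAreaRect(P[m][:,:2].astype(np.float32)))
L=P[m];print(cv2.boundingRect(m.astype(np.uint8)))
cv2.imwrite("pics/crop1.png",cv2.resize(im[80:220,300:480],None,fx=4.4,fy=4.2,interpolation=cv2.INTER_CUBIC))
s=dict(np.load("side0.npz")); cv2.imwrite("pics/crop2.png",cv2.resize(s["pixels"][90:250,260:400],None,fx=3.7,fy=3.7,interpolation=cv2.INTER_CUBIC))
E
```

```text
[[148, 144, 137], [147, 143, 137], [142, 140, 134], [121, 124, 129], [147, 143, 137]]
(368, 183) 17.947110594209946 ((566.4390869140625, -78.86885070800781), (129.92645263671875, 110.42350769042969), 78.93144226074219)
(250, 144) 29.47575075570486 ((564.7384033203125, 71.68829345703125), (1941.243408203125, 1138.7264404296875), 87.93594360351562)
(400, 247) 15.324694382658256 ((384.1150207519531, -160.80575561523438), (84.2865982055664, 99.71215057373047), 25.469194412231445)
lamp 1919 299.28549834567946 ((683.8505859375, -117.99608612060547), (249.2202606201172, 39.29198455810547), 79.06559753417969)
(338, 87, 120, 34)
```

View pics/crop1.png

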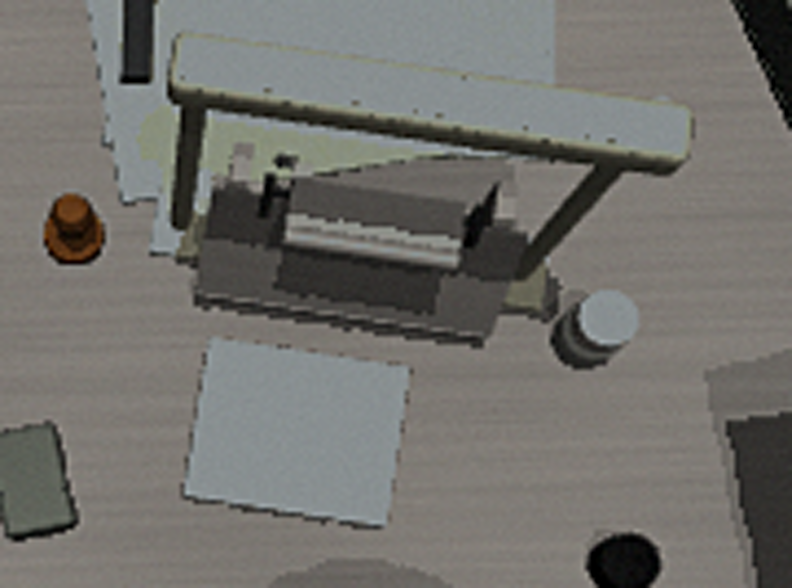

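View pics/crop2.png

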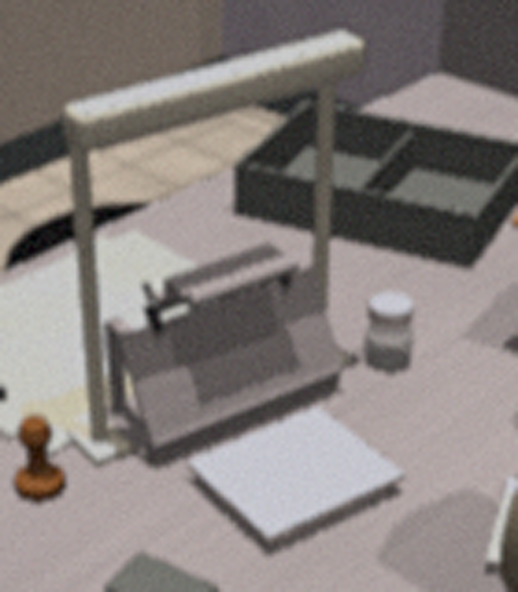

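Top view: the board at (368,183) measures 130 x 110 mm and lies square in front of the stand, with the stand at about (385,140). The one at (400,247) is only 84 x 100, and the one at (250,144) is larger, so the board at (368,183) is the right one. Bystanders in the crops: the jar is right of the stand, the stamp left, and the loupe lower right. Next I'll refine the stand origin, the bar angle and the bystander positions.

```bash
python3 - <<'E'
from h import *
d=dict(np.load("top0.npz")); P=cloud(d); S=cloud(dict(np.load("side0.npz")))
a=np.deg2rad(79.0-90); X=np.array([np.cos(a),np.sin(a)]); Y=np.array([-X[1],X[0]])
O=np.array([683.85,-118.0])-36*X
f=lambda p:np.array([(p[:2]-O)@X,(p[:2]-O)@Y,p[2] if len(p)>2 else 0]).round(1)
for u,v in((344.3,151.4),(376,157),(409,162.1)): print("nose",f(ray(d,u,v,24.5)))
for nm,C in(("top",P),("side",S)):
    Q=C.reshape(-1,3); Q=np.c_[(Q[:,:2]-O)@X,(Q[:,:2]-O)@Y,Q[:,2]]
    L=Q[(abs(Q[:,1])<140)&(Q[:,0]>0)&(Q[:,0]<80)&(Q[:,2]>292)&(Q[:,2]<310)]
    print(nm,"lamp x",np.percentile(L[:,0],[3,50,97]).round(1),"y",np.percentile(L[:,1],[.5,99.5]).round(1),"z",np.median(L[:,2]))
    B=Q[(abs(Q[:,1])<46)&(Q[:,0]>-40)&(Q[:,0]<80)&(Q[:,2]>100)&(Q[:,2]<200)]
    B=B[np.argsort(-B[:,2])]
    for k in range(100,190,5):
        s=B[(B[:,2]>=k)&(B[:,2]<k+5)]
        if len(s): print(k,len(s),np.percentile(s[:,0],[5,50,95]).round(0))
    # slope fit
    G=Q[(abs(Q[:,1])>60)&(abs(Q[:,1])<85)&(Q[:,2]>35)&(Q[:,2]<90)&(Q[:,0]>-20)&(Q[:,0]<60)]
    print("slope x at z: resid",len(G),np.median(G[:,0]-(-5+(G[:,2]-24.5)*.577)))
for n,u,v,z in(("board",368,183,20),("stamp",316,134,50),("jar",436,156,60),("eraser",307,194,28),("loupe",441,214,30),("lime",458,232,50),("small",400,247,15),("bowl",182,199,30)): print(n,f(ray(d,u,v,z)))
print(O,X)
E
```

```text
nose [-10.6  92.4  24.5]
nose [-12.3   2.   24.5]
nose [-12.  -91.1  24.5]
top lamp x [18.3 31.2 47.2] y [-122.   122.9] z 299.44487103246973
110 4 [54. 55. 60.]
115 7 [51. 56. 59.]
130 9 [ 0. 14. 28.]
135 399 [ 1. 23. 40.]
140 196 [ 2. 10. 39.]
145 3 [3. 6. 6.]
slope x at z: resid 326 -2.287729619951328
side lamp x [17.2 24.6 44. ] y [-120.7  123.3] z 298.9428397271661
100 47 [34. 38. 41.]
105 2 [36. 36. 36.]
110 5 [38. 39. 42.]
115 8 [39. 42. 61.]
120 3 [37. 38. 38.]
125 1 [41. 41. 41.]
130 21 [-0.  2.  3.]
135 203 [-0. 23. 41.]
140 55 [-0.  5. 31.]
slope x at z: resid 312 -1.8997262567053976
board [-88.5  13.   20. ]
stamp [ 18.6 177.5  50. ]
jar [   6.5 -154.2   60. ]
eraser [-148.1  175.1   28. ]
loupe [-143.3 -194.3   30. ]
lime [-186.6 -238.1   50. ]
small [-249.   -99.2   15. ]
bowl [-218.3  513.4   30. ]
[ 648.5114214  -111.13087617] [ 0.98162718 -0.190809  ]
```

```bash
cat >> h.py <<'E'
from scipy.spatial.transform import Rotation as Ro
O=np.array([645.5,-110.5]); a=np.deg2rad(-11.0); X=np.array([np.cos(a),np.sin(a),0]); Y=np.array([-X[1],X[0],0]); Zv=np.array([0,0,1.])
SG=1
def w(x,y,z): return np.r_[O,0]+x*X+y*Y+z*Zv
def pose(x,y,z,p,tip=166.):
    """TCP pose with the middle of the fingertip face at stand coords, tool pitched p deg below level"""
    p=np.deg2rad(p); tz=np.cos(p)*X-np.sin(p)*Zv; ty=SG*Y
    q=Ro.from_matrix(np.c_[np.cross(ty,tz),ty,tz]).as_quat()
    return w(x,y,z)-tip*tz, np.r_[q[3],q[:3]]
def tipof(st,tip=166.):
    q=st["ee_rot"]; R=Ro.from_quat(np.r_[q[1:],q[0]]).as_matrix(); P=st["ee_pos"]+tip*R[:,2]-np.r_[O,0]
    return np.array([P@X,P@Y,P[2]]).round(1)
def stand(P): P=P-np.r_[O,0]; return np.stack([P@X,P@Y,P[...,2]],-1)
def board(d,zlo=12,zhi=28):
    P=stand(cloud(d)); m=(P[...,2]>zlo)&(P[...,2]<zhi)&(P[...,0]>-170)&(P[...,0]<-6)&(abs(P[...,1])<100)&(d["z_map"]>0)
    n,l,s,_=cv2.connectedComponentsWithStats(m.astype(np.uint8)); k=1+np.argmax(s[1:,4])
    return cv2.minAreaRect(P[l==k][:,:2].astype(np.float32))
E
python3 - <<'E'
import h
from h import *
from bench import env,solver,cams
d=dict(np.load("top0.npz")); print(board(d))
for s in(1,-1):
    h.SG=s; q=[solver.solve_ik(*pose(*c)) for c in((-120,105,150,90),(-150,0,6,90),(-120,0,6,52),(0,0,110,62),(0,0,150,45))]
    print(s,[None if k is None else k.round(2).tolist() for k in q])
E
```

```text
((-83.02845764160156, 16.134288787841797), (111.85977935791016, 129.8311767578125), 0.18447373807430267)
1 [[-0.19, 0.45, 1.55, -0.0, 1.15, -1.56], [-0.4, 0.59, 1.79, -0.0, 0.77, -1.77], [-0.46, 0.55, 2.15, 2.44, 0.26, 2.04], [-0.38, 0.52, 1.64, 0.18, 0.51, -1.9], [-0.41, 0.42, 1.82, 0.87, 0.2, -2.59]]
-1 [[-0.19, 0.45, 1.55, -0.0, 1.15, 1.58], [-0.4, 0.59, 1.79, -0.0, 0.77, 1.37], [-0.46, 0.55, 2.15, 2.44, 0.26, -1.1], [-0.38, 0.52, 1.64, 0.18, 0.51, 1.24], [-0.41, 0.42, 1.82, 0.87, 0.2, 0.55]]
```

```bash
sed -i 's/^SG=1/SG=-1/' h.py; python3 - <<'E'
from h import *
from bench import env,solver,cams
env.grab(10)
env.goto(*pose(-83,112,160,90)); env.movel(pose(-83,112,6,90)[0],200)
c=env.movel(pose(-83,83,6,90)[0],60,contact_N=15); print(c,tipof(env.get_state()))
env.movel(pose(-83,112,6,90)[0],150); env.movel(pose(-83,112,120,90)[0],250)
d=cams.read_camera("top"); print(board(d))
env.movel(pose(-190,20,120,90)[0],250); env.release()
d=cams.read_camera("top"); print(board(d)); print(env.get_state()["t"])
# plan the tipping path
def Bpose(th):
    t=np.deg2rad(th); r=np.array([-np.cos(t),np.sin(t)]); z=np.array([np.sin(t),np.cos(t)])
    g=lambda u,v:u*r+v*z
    F=[g(8,0),g(0,14),g(0,20)]; Oz=-min(p[1] for p in F); Ox=-max(p[0] for p in F)
    if th>15:                       # back face at the nose height
        u=(24.5-Oz-20*z[1])/r[1]
        if 0<u<110: Ox=min(Ox,-5-g(u,20)[0])
    return np.array([Ox,Oz]),r,z
out=[]
for th in range(0,116,5):
    B,r,z=Bpose(th); p=min(max(52,th),62); pr=np.deg2rad(p)
    c=B+107*r+13.5*z; m=c-9*np.array([np.sin(pr),np.cos(pr)])
    q=solver.solve_ik(*pose(m[0],0,m[1],p)); print(th,p,c.round(0),m.round(0),None if q is None else q.round(2))
E
```

```text
False [-83.1  82.7   5.9]
((-83.26660919189453, -20.567523956298828), (82.64684295654297, 110.40188598632812), 89.63961029052734)
((-49.421470642089844, 3.3909378051757812), (130.66104125976562, 44.28760528564453), 88.8188705444336)
8.5583
0 52 [-107.   14.] [-114.    8.] [-0.46  0.55  2.13  2.41  0.24 -1.06]
5 52 [-107.   22.] [-114.   17.] [-0.46  0.52  2.13  2.34  0.23 -0.99]
10 52 [-107.   30.] [-114.   25.] [-0.46  0.5   2.13  2.26  0.21 -0.91]
15 52 [-105.   39.] [-112.   33.] [-0.46  0.48  2.12  2.17  0.2  -0.81]
20 52 [-103.   47.] [-110.   41.] [-0.46  0.46  2.12  2.06  0.18 -0.7 ]
25 52 [-100.   54.] [-107.   49.] [-0.45  0.45  2.11  1.93  0.17 -0.57]
30 52 [-96.  61.] [-103.   56.] [-0.45  0.44  2.09  1.79  0.16 -0.43]
35 52 [-91.  68.] [-98.  62.] [-0.45  0.43  2.08  1.64  0.16 -0.28]
40 52 [-86.  74.] [-93.  68.] [-0.44  0.42  2.06  1.49  0.15 -0.12]
45 52 [-80.  80.] [-87.  74.] [-0.44  0.42  2.04  1.35  0.16  0.02]
50 52 [-74.  85.] [-81.  79.] [-0.44  0.42  2.02  1.22  0.16  0.16]
55 55 [-67.  89.] [-74.  84.] [-0.43  0.42  1.97  0.7   0.21  0.68]
60 60 [-59.  92.] [-67.  88.] [-0.41  0.43  1.88  0.34  0.33  1.05]
65 62 [-51.  97.] [-59.  93.] [-0.41  0.44  1.83  0.26  0.4   1.14]
70 62 [-43. 100.] [-51.  96.] [-0.4   0.45  1.81  0.24  0.42  1.16]
75 62 [-34. 103.] [-42.  99.] [-0.4   0.46  1.78  0.23  0.43  1.18]
80 62 [-26. 105.] [-34. 101.] [-0.4   0.47  1.75  0.22  0.45  1.19]
85 62 [-19. 107.] [-27. 102.] [-0.39  0.48  1.73  0.21  0.46  1.2 ]
90 62 [-12. 107.] [-19. 103.] [-0.39  0.49  1.71  0.21  0.47  1.21]
95 62 [ -4. 107.] [-12. 103.] [-0.39  0.51  1.69  0.2   0.48  1.22]
100 62 [  3. 107.] [ -5. 102.] [-0.38  0.52  1.66  0.19  0.48  1.23]
105 62 [ 10. 105.] [  2. 101.] [-0.38  0.54  1.64  0.19  0.49  1.23]
110 62 [ 17. 103.] [ 9. 99.] [-0.38  0.55  1.62  0.19  0.49  1.24]
115 62 [ 23. 100.] [15. 95.] [-0.38  0.57  1.61  0.18  0.49  1.25]
```

```bash
python3 - <<'E'
from h import *
from bench import env,solver,cams
env.movel(pose(-175,1,120,90)[0],250); env.movel(pose(-175,1,7,90)[0],200)
env.hold(.2); c=env.movel(pose(-110,1,7,90)[0],40,contact_N=10); print(c,tipof(env.get_state()),env.get_state()["force"].round(1))
env.movel(pose(-190,1,7,90)[0],200)
env.movel(*[pose(-190,1,60,52)[0]],200,rotation=pose(-190,1,60,52)[1]); 
d=cams.read_camera("side"); print(board(d)); print(env.get_state()["t"])
cv2.imwrite("pics/s1.png",cv2.resize(d["pixels"][80:300,220:500],None,fx=2.7,fy=2.7))
E
```

```text
True [-120.5    1.1    6.4] [-0.3  0.3  0.2]
((-58.27838897705078, 3.1014938354492188), (131.77786254882812, 104.06262969970703), 89.57503509521484)
16.05
```

View pics/s1.png

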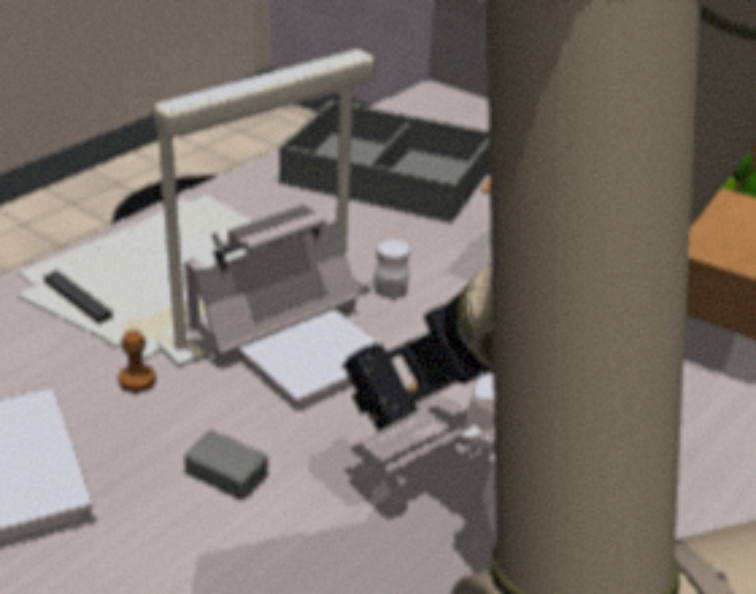

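```bash
cat >> h.py <<'E'
def Bpose(th):
    t=np.deg2rad(th); r=np.array([-np.cos(t),np.sin(t)]); z=np.array([np.sin(t),np.cos(t)])
    g=lambda u,v:u*r+v*z
    F=[g(8,0),g(0,14),g(0,20)]; Oz=-min(p[1] for p in F); Ox=-max(p[0] for p in F)
    if th>15:
        u=(24.5-Oz-20*z[1])/r[1]
        if 0<u<110: Ox=min(Ox,-5-g(u,20)[0])
    return np.array([Ox,Oz]),r,z
def tippath(th,u=106.,v=13.5,dx=-1.5,y=2.):
    B,r,z=Bpose(th); p=min(max(52,th),62); pr=np.deg2rad(p)
    m=B+u*r+v*z-9*np.array([np.sin(pr),np.cos(pr)]); return pose(m[0]+dx,y,m[1],p)
E
python3 - <<'E'
from h import *
from bench import env,solver,cams
F=lambda: (tipof(env.get_state()),env.get_state()["force"].round(1))
env.movel(pose(-145,2,15,52)[0],200); env.hold(.2)
c=env.movel(pose(-145,2,2,52)[0],20,contact_N=4); print(c,F())
z=tipof(env.get_state())[2]; env.movel(pose(-145,2,z+1,52)[0],20); env.hold(.1)
c=env.movel(pose(-114,2,z+1,52)[0],30,contact_N=4); print(c,F())
for th in(5,12,20,30):
    env.movel(tippath(th)[0],40); print(th,F())
d=cams.read_camera("side"); print(env.get_state()["t"])
cv2.imwrite("pics/s2.png",cv2.resize(d["pixels"][100:260,260:420],None,fx=3.7,fy=3.7))
E
```

```text
True (array([-144.8,    2. ,    5.7]), array([-3.2,  0.6,  6.8]))
True (array([-116.7,    2.1,    6.2]), array([-0.3, -1. ,  1.2]))
5 (array([-116.4,    2.2,   15.4]), array([-5.2,  0.4, -0.6]))
12 (array([-115.2,    2.1,   27. ]), array([-5.5,  0.9, -0.2]))
20 (array([-111.1,    2.1,   40.1]), array([-3.6,  0.8, -0.1]))
30 (array([-103.8,    2.1,   54.8]), array([-0.3, -0.5, -0.3]))
20.4333
```

View pics/s2.png

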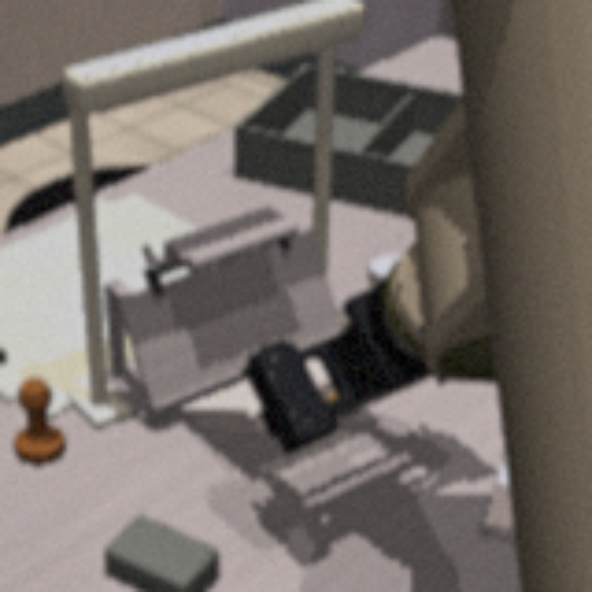

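The tool force dropped to zero at 30°, so the board has probably slipped off the fingertips. I'll back off and look.

```bash
python3 - <<'E'
from h import *
from bench import env,solver,cams
p=pose(-103,2,55,52)[0]; tz=np.cos(np.deg2rad(52))*X-np.sin(np.deg2rad(52))*Zv
d=cams.read_camera("top"); print(board(d,5,35))
P=stand(cloud(d)); m=(abs(P[...,1]-2)<70)
cv2.imwrite("pics/t2.png",np.hstack([cv2.resize(d["pixels"][110:230,320:440],None,fx=3.3,fy=3.3)]))
env.movel(pose(-170,2,75,52)[0],150)
d=cams.read_camera("top"); print(board(d,5,60))
for x in range(-130,0,10):
    s=P2=None
    Q=stand(cloud(d)); k=(abs(Q[...,0]-x)<4)&(abs(Q[...,1]-2)<50); print(x,np.median(Q[k][:,2]).round(1),end='; ')
cv2.imwrite("pics/t2.png",np.hstack([cv2.resize(d["pixels"][110:230,320:440],None,fx=3.3,fy=3.3)]))
E
```

```text
((-22.643310546875, 4.708911895751953), (33.07862854003906, 128.14743041992188), 0.10718756169080734)
((-62.68751525878906, 3.2478485107421875), (111.58104705810547, 135.8577117919922), 0.5448535084724426)
-130 0.1; -120 0.5; -110 20.1; -100 20.1; -90 20.1; -80 20.4; -70 20.2; -60 19.9; -50 20.3; -40 20.4; -30 20.2; -20 20.2; -10 19.9;
```

View pics/t2.png

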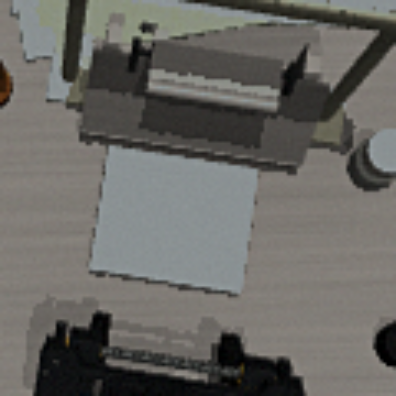

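The picture shows the board flat again, with its rear edge at x≈-118. The top-camera depth taken before I backed off had the board tilted about 30° and resting on the fingers, so it hadn't slipped. My retraction lowered it. I'll repeat the lift and carry on over the edge.

```bash
python3 - <<'E'
from h import *
from bench import env,solver,cams
F=lambda: (tipof(env.get_state()),env.get_state()["force"].round(1))
def tilt(d):
    Q=stand(cloud(d)); k=(abs(Q[...,1]-2)<30)&(Q[...,2]>14)&(Q[...,0]<-8)&(Q[...,0]>-60)&(d["z_map"]>0); s=Q[k]
    if len(s)<30: return None
    c=np.polyfit(s[:,0],s[:,2],1); return len(s),np.rad2deg(np.arctan(-c[0])).round(1)
env.movel(pose(-145,2,6.5,52)[0],200); env.hold(.15)
c=env.movel(pose(-115,2,6.5,52)[0],40,contact_N=6); print(c,F())
for th in(6,15,30,45):
    env.movel(tippath(th)[0],60); print(th,F())
print(tilt(cams.read_camera("top")))
for th in(55,62,70,78):
    p=tippath(th); env.movel(p[0],60,rotation=p[1]); print(th,F())
d=cams.read_camera("side"); np.savez("s3.npz",**d); t=cams.read_camera("top"); print(tilt(t),env.get_state()["t"])
cv2.imwrite("pics/s3.png",np.hstack([cv2.resize(d["pixels"][100:260,260:420],None,fx=2.5,fy=2.5),cv2.resize(t["pixels"][70:230,310:470],None,fx=2.5,fy=2.5)]))
E
```

```text
True (array([-116.3,    2.1,    5.8]), array([-2.7,  0.7,  3. ]))
6 (array([-116. ,    2.1,   17.2]), array([-4.8,  1.1, -0.1]))
15 (array([-113.4,    2.1,   32.2]), array([-4. ,  0.8, -0.3]))
30 (array([-104. ,    2.1,   54.6]), array([ 0.1,  0.4, -0.7]))
45 (array([-88.9,   2.1,  72.4]), array([-0.3,  0.6, -0.2]))
(295, np.float64(44.5))
55 (array([-75.3,   2.1,  82.5]), array([ 0.6, -0.2, -0.3]))
62 (array([-65.4,   2.1,  88.7]), array([-0.8, -0.1,  0.1]))
70 (array([-51.9,   2.1,  95.1]), array([-0.6,  0.2,  0. ]))
78 (array([-38. ,   2. ,  99.2]), array([-0.5,  0.4,  0.2]))
(103, np.float64(68.7)) 27.1583
```

View pics/s3.png

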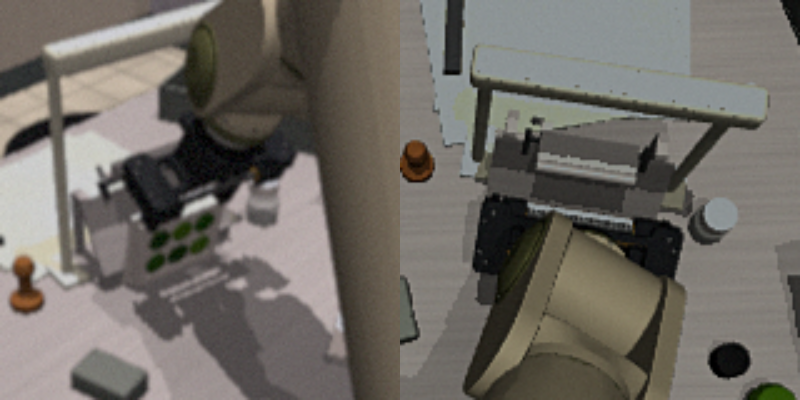

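The board is standing at nearly 80° with its discs towards the robot (left half, (185,240)), and the wrist is well clear of the lamp. Next I'll tip it on past vertical.

```bash
python3 - <<'E'
from h import *
from bench import env,solver,cams
F=lambda: (tipof(env.get_state()),env.get_state()["force"].round(1))
for th in(84,90,96,102,108):
    p=tippath(th); c=env.movel(p[0],45,rotation=p[1],contact_N=12); print(th,c,F())
    if c: break
m=tipof(env.get_state())
env.hold(.2)
p=pose(m[0]-12,m[1],m[2]+2,62); env.movel(p[0],60)
p=pose(-90,m[1],150,62); env.movel(p[0],150)
p=pose(-130,m[1],190,62); env.movel(p[0],150)
d=cams.read_camera("side"); t=cams.read_camera("top"); np.savez("s4.npz",**d); np.savez("t4.npz",**t); print(F(),env.get_state()["t"])
for nm,c in(("side",d),("top",t)):
    Q=stand(cloud(c)); im=c["pixels"].astype(int); k=(abs(Q[...,1])<80)&(Q[...,2]>15)&(Q[...,2]<120)&(Q[...,0]<25)&(Q[...,0]>-70)&(c["z_map"]>0)
    s=Q[k]; k2=np.abs(s[:,1])<40; s2=s[k2&(s[:,2]<90)&(s[:,2]>25)]
    if len(s2)>20:
        f=np.polyfit(s2[:,2],s2[:,0],1); print(nm,len(s2),"lean deg from vertical",np.rad2deg(np.arctan(f[0])).round(1),"x at z58",np.polyval(f,58).round(1))
    g=k&(im[...,1]>im[...,0]*1.3)&(im[...,1]>im[...,2]*1.15); print("green",g.sum(),Q[g].mean(0).round(1) if g.any() else "")
cv2.imwrite("pics/s4.png",np.hstack([cv2.resize(d["pixels"][100:260,260:420],None,fx=2.5,fy=2.5),cv2.resize(t["pixels"][70:230,310:470],None,fx=2.5,fy=2.5)]))
E
```

```text
84 False (array([-28.7,   2. , 102.1]), array([-1. ,  0.8,  5.5]))
90 True (array([-23.1,   2. , 103.5]), array([-1. ,  0.4,  6.4]))
(array([-129.5,    2. ,  189.1]), array([ 1.1, -0.5,  0.1])) 29.4917
side 431 lean deg from vertical 29.3 x at z58 15.2
green 0 
top 428 lean deg from vertical 29.8 x at z58 15.2
green 0
```

View pics/s4.png

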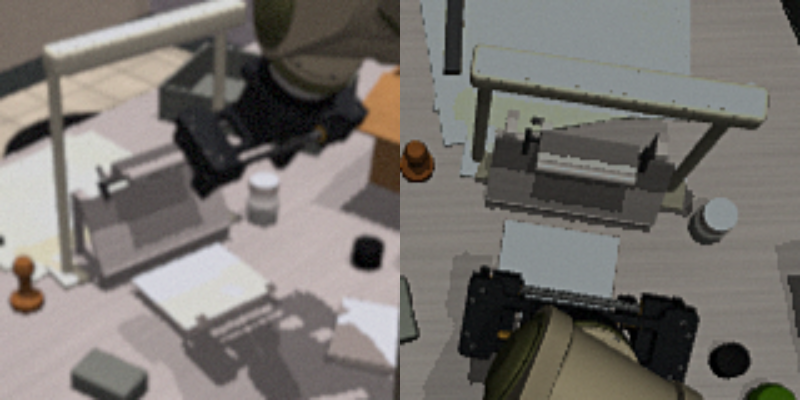

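At 90° the finger end face rode on the frame edge. That tripped my contact stop, so the board fell back flat: a bit in front of the step and face down, and still square in the picture. Next time I'll tilt the tool along with the board up to about 75°, use a looser stop and check the lamp clearance from the point cloud first.

```bash
python3 - <<'E'
from h import *
from bench import env
t=dict(np.load("t4.npz")); s=dict(np.load("s4.npz")); print(board(t),board(s))
Q=stand(cloud(s)); k=(Q[...,2]>15)&(Q[...,2]<25)&(abs(Q[...,1])<90)&(Q[...,0]<-5)&(Q[...,0]>-170)&(s["z_map"]>0)
print(np.percentile(Q[k],[0.5,2,98,99.5],axis=0).round(1))
# robot's forward bulge off the tool axis (tool at tip (-130,2,190), p=62)
p=np.deg2rad(62); ax=np.array([-np.cos(p),0,np.sin(p)]); e=np.array([np.sin(p),0,np.cos(p)])
for c in(t,s):
    Q=stand(cloud(c)); D=Q-np.array([-129.5,2,189.1]); S=D@ax; o=D@e; k=(c["z_map"]>0)&(abs(D[...,1])<130)&(Q[...,2]>150)&(Q[...,0]<15)
    for a in range(20,320,25):
        m=k&(S>a)&(S<a+25)
        if m.sum()>5: print(a,m.sum(),np.percentile(o[m],98).round(0),end='; ')
    print()
E
```

```text
((-55.051185607910156, 3.6520309448242188), (71.37506866455078, 130.3471221923828), 0.0924622043967247) ((-74.99176025390625, 3.161815643310547), (133.98695373535156, 112.20987701416016), 89.90269470214844)
[[-130.2  -61.4   15.4]
 [-129.5  -59.3   16.5]
 [ -22.4   67.1   22.5]
 [ -19.7   68.2   23.5]]
20 15 12.0; 45 25 36.0; 70 553 36.0; 95 1164 36.0; 120 8 36.0; 145 90 39.0; 170 50 41.0; 195 131 45.0; 220 162 63.0; 245 935 63.0; 270 2836 53.0; 295 775 40.0; 
20 43 11.0; 45 71 32.0; 70 403 30.0; 95 910 31.0; 120 148 20.0; 145 446 32.0; 170 173 6.0; 195 314 27.0; 220 494 45.0; 245 943 54.0; 270 2449 38.0; 295 5406 5.0;
```

```bash
cat >> h.py <<'E'
def tp2(th,u=107.5,v=13.5,dx=-1.5,y=3.,pm=75):
    B,r,z=Bpose(th); p=min(max(52,th),pm); pr=np.deg2rad(p)
    m=B+u*r+v*z-9*np.array([np.sin(pr),np.cos(pr)]); return pose(m[0]+dx,y,m[1],p)
E
python3 - <<'E'
from h import *
from bench import env,solver,cams
F=lambda: (tipof(env.get_state()),env.get_state()["force"].round(1))
p=pose(-160,3,40,52); env.movel(p[0],250,rotation=p[1]); env.movel(pose(-155,3,6.3,52)[0],150); env.hold(.15)
c=env.movel(pose(-114.5,3,6.3,52)[0],60,contact_N=6); print(c,F())
if F()[0][0]<-119: print("early stop"); c=env.movel(pose(-115,3,6.3,52)[0],60,contact_N=8); print(c,F())
for th in(6,15,30,45):
    env.movel(tippath(th,y=3)[0],70)
print(45,F())
for th in(55,65,75,80,85,90,95,100):
    p=tp2(th); c=env.movel(p[0],70,rotation=p[1],contact_N=30); print(th,c,F())
print(env.get_state()["t"])
d=cams.read_camera("side"); t=cams.read_camera("top"); np.savez("s5.npz",**d); np.savez("t5.npz",**t)
cv2.imwrite("pics/s5.png",np.hstack([cv2.resize(d["pixels"][100:260,260:420],None,fx=2.5,fy=2.5),cv2.resize(t["pixels"][70:230,310:470],None,fx=2.5,fy=2.5)]))
E
```

```text
True (array([-116.1,    3. ,    5.8]), array([-3. , -0.1,  4. ]))
45 (array([-88.8,   3.1,  72.5]), array([-0.9, -0.4, -0. ]))
55 False (array([-76.2,   3.2,  83.6]), array([0. , 0.2, 0.4]))
65 False (array([-61.4,   3.1,  93.1]), array([ 0.9, -0.4, -0. ]))
75 False (array([-44.7,   3. , 101.1]), array([-1.1, -0.1,  0.3]))
80 False (array([-36.2,   3. , 103.4]), array([0. , 0.1, 0.7]))
85 False (array([-29. ,   3. , 104.7]), array([-0.5,  0.4,  0.5]))
90 False (array([-21.8,   3. , 105. ]), array([0.5, 0.3, 0.1]))
95 False (array([-14.6,   3. , 105.2]), array([-0.2,  0.7,  0.6]))
100 False (array([ -7. ,   3. , 105.1]), array([0.3, 1.1, 3.5]))
40.075
```

View pics/s5.png

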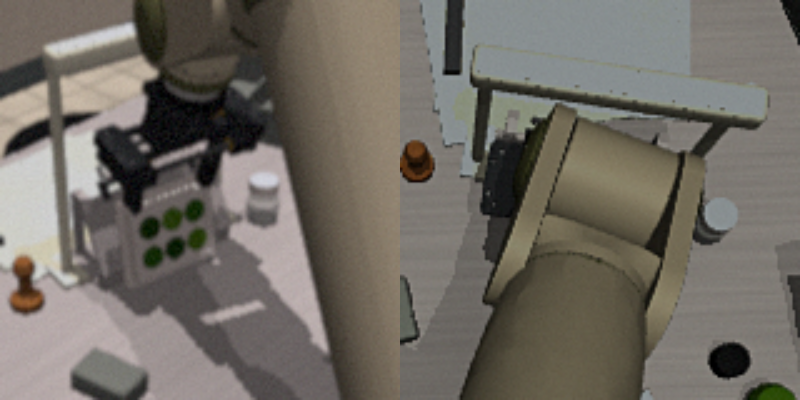

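The board stands just past upright with its discs out (left half, (170,230)), and the fingers are still on its top edge. I'll nudge it forward and measure its lean before backing off.

```bash
cat >> h.py <<'E'
def lean(c):
    Q=stand(cloud(c)); k=(c["z_map"]>0)&(abs(Q[...,1])<50)&(Q[...,2]>15)&(Q[...,2]<85)&(Q[...,0]<22)&(Q[...,0]>-60); s=Q[k]
    # disc face: in front of the slope by ~20 mm
    f=np.polyfit(s[:,2],s[:,0],1); r=s[:,0]-np.polyval(f,s[:,2]); g=abs(r)<8; f=np.polyfit(s[g,2],s[g,0],1)
    return len(s),"lean",np.rad2deg(np.arctan(f[0])).round(1),"x58",np.polyval(f,58).round(1),"y",np.percentile(s[:,1],[1,99]).round(0)
E
python3 - <<'E'
from h import *
from bench import env,solver,cams
F=lambda: (tipof(env.get_state()),env.get_state()["force"].round(1))
print(lean(dict(np.load("s5.npz"))))
m=tipof(env.get_state())
for dx,dz in((6,1),(12,1),(17,0)):
    c=env.movel(pose(m[0]+dx,3,m[2]+dz,75)[0],60,contact_N=20); print(c,F(),lean(cams.read_camera("side")))
    if c: break
print(env.get_state()["t"])
E
```

```text
(617, 'lean', np.float64(10.2), 'x58', np.float64(-16.5), 'y', array([-49.,  49.]))
False (array([ -1.5,   3. , 105.7]), array([-0.3, -0.1,  0.6])) (657, 'lean', np.float64(13.5), 'x58', np.float64(-14.6), 'y', array([-49.,  49.]))
False (array([  4.5,   2.9, 105.7]), array([-0.2,  0.3,  0.5])) (686, 'lean', np.float64(17.4), 'x58', np.float64(-12.5), 'y', array([-49.,  48.]))
False (array([ 10.,   3., 105.]), array([-0.5, -0.3,  0.2])) (774, 'lean', np.float64(27.9), 'x58', np.float64(-6.9), 'y', array([-49.,  48.]))
41.075
```

```bash
python3 - <<'E'
from h import *
from bench import env,solver,cams
F=lambda: (tipof(env.get_state()),env.get_state()["force"].round(1))
env.movel(pose(-35,3,110,75)[0],100)
p=pose(-75,0,180,62); env.movel(p[0],200,rotation=p[1]); env.grab(10)
d=cams.read_camera("side"); t=cams.read_camera("top"); print(lean(d),F(),env.get_state()["t"])
for c in(d,t):
    Q=stand(cloud(c)); k=(c["z_map"]>0)&(abs(Q[...,1])<48)&(Q[...,2]>122)&(Q[...,2]<165)&(Q[...,0]<60)&(Q[...,0]>-15); s=Q[k]
    print(len(s),"front x",np.percentile(s[:,0],[2,5]).round(1) if len(s) else "")
    for x in range(-8,44,6):
        g=s[abs(s[:,0]-x)<3]; 
        if len(g)>3: print(x,len(g),np.percentile(g[:,2],[5,50,95]).round(0),end='; ')
    print()
cv2.imwrite("pics/s6.png",np.hstack([cv2.resize(d["pixels"][100:260,260:420],None,fx=2.5,fy=2.5),cv2.resize(t["pixels"][70:230,310:470],None,fx=2.5,fy=2.5)]))
E
```

```text
(790, 'lean', np.float64(30.1), 'x58', np.float64(-5.9), 'y', array([-49.,  49.])) (array([-75.,  -0., 180.]), array([ 1. , -0.1,  0.8])) 43.6917
132 front x [10.7 10.9]
10 32 [143. 146. 152.]; 16 30 [141. 149. 152.]; 22 5 [143. 147. 150.]; 28 5 [141. 145. 145.]; 34 11 [142. 143. 144.]; 40 13 [123. 142. 143.]; 
566 front x [11.8 12.4]
10 40 [144. 148. 151.]; 16 106 [147. 151. 153.]; 22 61 [144. 150. 152.]; 28 78 [143. 145. 146.]; 34 75 [141. 143. 145.]; 40 84 [139. 141. 144.];
```

View pics/s6.png

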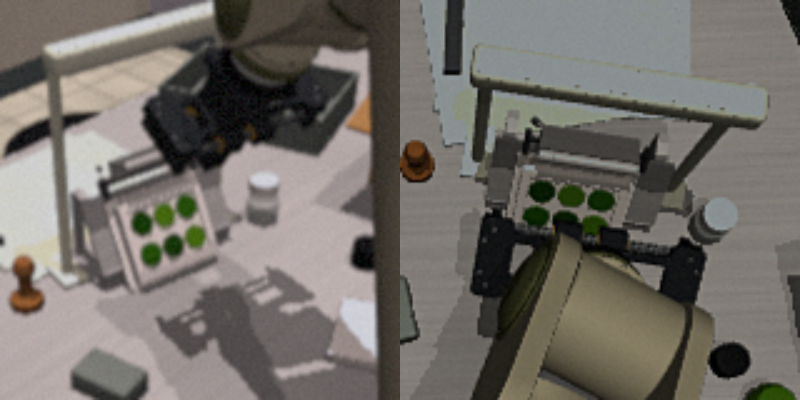

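The board leans at 30° on the slope, discs out and centred. The bar lip is at about (575,165) in the right half, with its axis at stand (17,146), 41 mm from the hinge as it should be. Next I'll follow its arc with the closed fingertips.

```bash
python3 - <<'E'
from h import *
from bench import env,solver,cams
F=lambda: (tipof(env.get_state()),env.get_state()["force"].round(1))
p=62; pr=np.deg2rad(p); n=np.array([np.cos(pr),-np.sin(pr)]); H=np.array([43,114.])
def tip(al,over): 
    al=np.deg2rad(al); e=H+41*np.array([np.cos(al),np.sin(al)]); return e-n*(6-over)
g=lambda m,**k: env.movel(pose(m[0],0,m[1],p)[0],**k)
g(tip(129,-15),speed=150); env.hold(.15)
c=g(tip(129,3),speed=30,contact_N=2); print(c,F())
for al,o in((140,1),(152,2),(164,2),(175,2),(185,3),(195,3),(203,3),(210,4),(215,5)):
    c=g(tip(al,o),speed=45,contact_N=28); print(al,c,F())
    if c: break
print(env.get_state()["t"],lean(cams.read_camera("side")))
E
```

```text
True (array([ 14.1,   0. , 151.2]), array([-4.4,  0.3,  5.2]))
140 False (array([8.200e+00, 1.000e-01, 1.451e+02]), array([-16.8,   2.3,  14. ]))
152 False (array([  1.6,   0.2, 135.4]), array([-29.8,   1.8,  15.5]))
164 True (array([ -1.1,   0.3, 126.2]), array([-0. ,  0.1, -0.7]))
46.025 (795, 'lean', np.float64(30.2), 'x58', np.float64(-5.9), 'y', array([-49.,  48.]))
```

```bash
cat >> h.py <<'E'
def bar(cams):
    for n in("side","top"):
        c=cams.read_camera(n); Q=stand(cloud(c)); k=(c["z_map"]>0)&(abs(Q[...,1])>22)&(abs(Q[...,1])<48)&(Q[...,2]>84)&(Q[...,2]<165)&(Q[...,0]<60)&(Q[...,0]>-25); s=Q[k]; print(n,len(s),end=' ')
        for x in range(-22,54,6):
            g=s[abs(s[:,0]-x)<3]
            if len(g)>3: print(x,len(g),np.percentile(g[:,2],[5,50,95]).round(0).astype(int).tolist(),end='; ')
        print()
    return c
E
python3 - <<'E'
from h import *
from bench import env,cams
bar(cams)
E
```

```text
side 208 -4 23 [118, 122, 126]; 2 26 [116, 123, 128]; 8 23 [84, 88, 122]; 14 59 [85, 93, 102]; 20 6 [94, 96, 130]; 26 17 [91, 94, 133]; 32 16 [91, 95, 134]; 38 21 [95, 101, 126]; 44 9 [100, 113, 121]; 
top 185 14 6 [128, 129, 130]; 20 21 [127, 130, 135]; 26 47 [130, 133, 137]; 32 58 [133, 136, 139]; 38 15 [128, 135, 138]; 44 15 [115, 118, 123]; 50 10 [114, 119, 120];
```

The bar has swung with the tip: its lip axis is at about (2,121), at 170° on its arc, with the tip resting on it. I'll carry on through the catch.

```bash
python3 - <<'E'
from h import *
from bench import env,solver,cams
F=lambda: (tipof(env.get_state()),env.get_state()["force"].round(1))
p=62; pr=np.deg2rad(p); n=np.array([np.cos(pr),-np.sin(pr)]); H=np.array([43,114.])
def tip(al,over):
    al=np.deg2rad(al); e=H+41*np.array([np.cos(al),np.sin(al)]); return e-n*(6-over)
g=lambda m,**k: env.movel(pose(m[0],0,m[1],p)[0],**k)
for al,o in((178,1),(185,1),(192,2),(199,2),(205,3),(210,4),(215,5)):
    c=g(tip(al,o),speed=45,contact_N=30); print(al,c,F())
    if c and al>195: break
m=tipof(env.get_state())
env.hold(.1); g(np.array([m[0],m[2]])-n*60,speed=120)
p=pose(-110,0,190,62); env.movel(p[0],200)
d=cams.read_camera("side"); print(lean(d)); t=bar(cams); print(env.get_state()["t"])
cv2.imwrite("pics/s7.png",np.hstack([cv2.resize(d["pixels"][100:260,260:420],None,fx=2.5,fy=2.5),cv2.resize(t["pixels"][70:230,310:470],None,fx=2.5,fy=2.5)]))
E
```

```text
178 False (array([ -1.7,   0.2, 118.8]), array([-1.4,  0.5,  0.3]))
185 False (array([-1.300e+00,  1.000e-01,  1.139e+02]), array([-0.1,  0.3, -0.7]))
192 False (array([ -0.2,   0.2, 108. ]), array([-0.2, -0.4, -0.3]))
199 False (array([  1.2,   0.2, 103.3]), array([-0.8,  0.3, -0.1]))
205 True (array([  2.4,   0.2, 102.4]), array([-19.3,   1.8,  18.3]))
(787, 'lean', np.float64(30.5), 'x58', np.float64(-5.8), 'y', array([-48.,  49.]))
side 280 2 45 [93, 98, 102]; 8 49 [85, 102, 110]; 14 58 [101, 110, 118]; 20 56 [110, 120, 127]; 26 14 [92, 125, 127]; 32 9 [92, 97, 124]; 38 13 [95, 100, 121]; 44 22 [101, 118, 124]; 50 12 [112, 129, 132]; 
top 412 2 43 [96, 100, 104]; 8 59 [99, 103, 108]; 14 69 [106, 112, 118]; 20 72 [116, 123, 128]; 26 39 [125, 127, 129]; 32 35 [121, 124, 126]; 38 38 [117, 120, 122]; 44 40 [115, 117, 123]; 50 13 [124, 128, 135]; 
49.0167
```

View pics/s7.png

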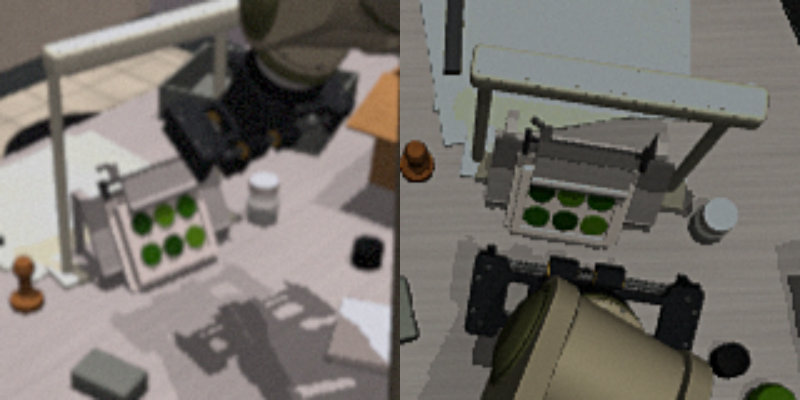

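The picture shows the board seated and the bar folded down over its top edge, parallel to the slope. I'll fit the bar's plate angle against the slope before handing in.

```bash
python3 - <<'E'
from h import *
from bench import env,cams
for n in("side","top"):
    c=cams.read_camera(n); Q=stand(cloud(c)); k=(c["z_map"]>0)&(abs(Q[...,1])<46)&(Q[...,2]>102)&(Q[...,2]<122)&(Q[...,0]<26)&(Q[...,0]>5); s=Q[k]
    v=np.linalg.svd((s-s.mean(0))[:,[0,2]],full_matrices=False)[2][0]; print(n,len(s),"bar plate from vertical",np.rad2deg(np.arctan(v[0]/v[1])).round(1),s.mean(0).round(1),lean(c))
print(env.get_state()["t"])
E
```

```text
side 207 bar plate from vertical 31.6 [ 14.2   2.7 111.9] (786, 'lean', np.float64(30.2), 'x58', np.float64(-5.8), 'y', array([-49.,  49.]))
top 255 bar plate from vertical 33.0 [ 14.   -1.1 111.9] (722, 'lean', np.float64(30.0), 'x58', np.float64(-6.2), 'y', array([-49.,  49.]))
49.1167
```

```bash
python3 - <<'E'
from bench import env
env.close_job(); print(env.get_state()["t"])
E
```

```text
the job is handed in; nothing more can be done
the job is handed in; nothing more can be done
```

The board is turned over and leaning on the slope with its discs out, the bar is pressed shut over it, and the job is handed in. No verdict is reported.

**What I did:** I pushed the board sideways to centre it and up against the step, lifted its rear lip with the open fingertips until it tipped onto the slope, then pressed the bar down along its arc with the closed fingers.

**Failed tries:** the board was tipped three times before it went over.
- **First:** I backed off too early, thinking it had slipped, and it fell back flat.
- **Second:** the fingers rode on the frame edge near 90° and my contact stop ended the move, so it fell back again.
- **Third:** I tilted the tool along with the board up to 75°, and it went over.

**Last checks, at about 49 s of the 69 s allowed:**

| Check | Measured | Required |
|---|---|---|
| Board lean from vertical | 30.0–30.2° (z axis about 120°) | 22–40° (z axis 112–130°) |
| Board face relative to the step's face | about 6 mm before it | 35 mm before to 15 mm behind |
| Bar plate against the slope | 1.6–3° (0.03–0.05 rad) | below 0.12 rad |

- **Centring:** last measured about 3 mm off centre, before the final tip-over. The last check could not remeasure it because its window was narrower than the board.
- **Bar catch:** the force readings at the end of each move did not show the catch resisting. The press ended against a firm stop at about 27 N, and the bar stayed down after the arm withdrew.
- **Lamp and bystanders:** the lamp and the bystanders still in view looked undisturbed in the last picture. I did not measure them again, and the bowl and brush were outside that view.

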